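# Steady the gel casting stand with a wedge

### The job

The plate of the gel casting stand rocks. Fetch the orange levelling wedge and push it, lying flat on the bench and thin end first, straight under the middle of the plate's front lip, at the yellow mark, until it jams tight and stays there under load once you let go; press it in firmly but gently, without overloading the plate, and leave the other things on the bench where they are.

Things in the scene. Friction and masses are not known exactly. Their poses are not given: they have to be found in the camera images.
- stand: Grey gel casting stand, fixed, 270 mm deep, 214 wide, 66 to 76 high. Its plate, pivoted at the back, ends towards the robot in a free front lip: a level steel bar, 8 mm thick, 170 mm long. Origin: on the bench straight below the lip's middle. x: level, square to the lip, in under the plate (the way the wedge goes in); y: along the lip; z up. Yellow mark, 36 mm wide, on the plate at y = 0.
- stand_gap (a point): Point on the bench 50 mm in under the lip (stand x = 50 mm, y = 0); axes as the stand's. Clear height under the lip: between 6 and 16 mm, different each time, not measured. The space below is clear 85 mm to either side and 220 mm inwards. Above, the plate is at most 40 mm high within 70 mm of the lip, 80 mm farther back.
- stand_plate (a point): Point on the bench under the middle of the plate (stand x = 120 mm, y = 0); axes as the stand's. The plate yields like stiff rubber: about 30 N per mm of lift at the lip. Tight: the released wedge bears on the lip with 2.5 to 12 N; over 13 N at any time overloads the plate. A level push of about 12 N on the wedge is right: friction takes its part, and 4 to 8 N stay on the lip after release.
- wedge: Orange plastic wedge, 70 g, 104 mm long and 34 mm wide. Origin: on the underside, below the middle of its grip block. x: from the block to the thin end. z up; it starts lying flat on the bench. The grip block is 28 mm along x, 34 mm along y and 36 mm high. From the block the top slopes evenly from 22 mm high at x = 13 mm to 4 mm high at the thin end at x = 90 mm.
- wedge_grip (a point): Middle of the wedge's grip block, 18 mm above its underside; axes as the wedge's.
- wedge_tip (a point): Middle of the wedge's thin end at its underside (90 mm along x from the wedge's origin); axes as the wedge's.
- tipbox: Bystander: blue box of pipette tips with a pale lid, 120 x 85 x 72 mm, origin under its centre. Not to be moved.
- bottle: Bystander: clear bottle with a blue cap, 64 mm across, 140 mm high, origin under its centre. Not to be moved.
- rack: Bystander: wooden tube rack with coloured tube caps, 60 x 120 x 56 mm, origin under its centre. Not to be moved.
- jar: Bystander: white jar with a black lid, 52 mm across, 75 mm high, origin under its centre. Not to be moved.
- timer: Bystander: flat white timer, 60 x 75 x 20 mm, origin under its centre. Not to be moved.
There are look-alikes about, which are no part of the job. What is meant by the wedge is not pink or purple, and is the smaller of those in its own colour.

How it is judged:
By the outcome, as a careful person would: the job done as asked, in the order asked, and still so for the second after the job is handed in, with the robot touching nothing.
It also fails if it takes over 70 s, if anything falls off the work surface, if the arm or the gripper's body presses on something with over 40 N, if the wrist force passes 120 N, or if a joint passes its speed limit or range.

### The arm

A 6-joint arm with a two-finger parallel gripper is mounted at the origin on the work surface. World frame = base frame: x ahead of the robot, y to its left, z up, the work surface at z = 0. Lengths are in mm, angles in degrees, forces in N, time in s.
With the tool pointing down it reaches from about 350 to 850 mm from the base axis. Payload 8.1 kg.
Tool frame: the origin (TCP) lies midway between the tips of the shut fingers; the grasp point (between the pads) lies 19 mm behind it; z points along the fingers, y is the line along which they close (so a half turn about z gives the same grasp; the last joint's range is limited). The gripper opens to 85 mm and grips with 20 to 120 N. Pads are 22 mm wide; open, the fingers measure 114 mm over their backs; the gripper's body (76 mm by 85 mm) begins 54 mm behind the grasp point. The pads swing forward as they close: fully open they stand 13 mm farther back than shut.
Start: joints at [-75.768, 7.471, 85.268, -0, 87.261, -4.893], TCP at [196.601, -566.88, 231.292] pointing down, gripper open.
Joint ranges: [-169.43, 169.43], [-51.17, 129.36], [1.28, 143.12], [-76.62, 256.62], [0, 156.53], [-152.29, 152.29]. Speed limits (degrees/s): [136.94, 136.94, 159.86, 180, 180, 180].

### API

Orientations are given as [roll, pitch, yaw] about the fixed x, y, z axes, in that order (R = Rz(yaw) Ry(pitch) Rx(roll)).
In Python, from bench import sense, snapshot, camera_params, hand_in, masks_of, pinpoint gives the robot as it stands.
- The arm moves only by the tool step_arm, never from a script. Its argument "targets" is a list of rows, each an object with "angular": the turn, a rotation vector about the tool's x, y, z scaled (see below), a list of three; "dp": the shift along the tool's x, y, z scaled (see below), a list of three; "fingers": the closure, from 0 (fully open) to 1 (shut). A call has exactly 8 rows; each row is the pose to reach, as a shift and turn from the pose commanded when the call began, along the tool's axes at that moment, turning the shorter way round; what a row does not reach only later rows make up. The controller multiplies each number of a shift by 0.2 m and each number of a turn by 180 degrees. A row lasts 1/8 s, in which the tool goes at most 62.5 mm and 10.7 degrees, less where a joint would pass 70% of its speed; a pose out of reach is approached as far as the arm can. A call with a number of a shift or a turn outside -1 to 1 is refused whole. A call with a gripper value outside its range is refused whole. The fingers move at their own pace and stop on an object; "newtons" is the grip in N (left out, the last holds). Time passes only in rows, so rows that repeat a pose let the fingers close, or fill a call up. It gives the time, the measured TCP pose, the force, the opening and the grip force at its end, in the units of the state.
- sense(): the state, without advancing time (a new reading comes with each control period).
- snapshot(name): name is "scene" or "top"; returns the picture (480x640x3 uint8, blue, green, red); there is no depth.
- camera_params(name): a dict with "vfov" (degrees; the focal length in pixels is half the picture's height over the tangent of half this angle, whatever the lens; pixels are square), "cx", "cy" (the principal point, pixels), "R" (3x3) and "t" (3): a world point X has camera coordinates R X + t. Camera axes: x right, y down, z forward; pixel columns grow to the right and rows downward; lengths in mm; the calibration is good to about 2 mm. A picture is of the moment at which its call begins. camera_params takes no time and is no camera call.
- hand_in(): hands the job in; it is judged then, once.
Trained networks look in the newest picture that a camera, given by its name, has taken for a name from the list of things; names that differ only in an ending like _2 or _b are one class to them, and where a whole thing is asked for, a point or a joint stands for the part that bears it (a point fixed in the world has none). Each returns a list of dicts, best first, with "conf" (0 to 1); they miss things now and then, are a little off and sometimes report something else, mostly with a low value. They report only what shows in the picture. A call takes as long as a camera call. They do not tell look-alikes from the thing itself.
- masks_of(camera, label): "pixels" (480x640 bool, what is visible of it) and "at" ([column, row] in pixels, amid what is visible of it).
- pinpoint(camera, label): "at" ([column, row] in pixels: a listed point, or the origin of a listed thing).
The state is a dict: "time": time; "joint_pos": joint angles; "qd": joint speeds; "joint_efforts": joint torques, N m; "tool_pos": TCP position; "tcp_rot": TCP orientation; "ft_force": force on the tool from outside, world axes, zero at the start; "wrist_torque": the same for the moment, N m; "finger_gap": finger opening in mm; "grip_force": force on a finger pad.
Only numpy, scipy, OpenCV 4.12 (cv2) and the standard library are available. Lean on these libraries where they do the work, as an engineer would, in place of code of your own. Each camera call takes 0.05 s, during which the arm holds its last target. There are 200 camera calls.

## Working session

There is one attempt and no reset: what is moved stays moved. The work goes in short steps, Python scripts to look and compute and a tool call to move; the robot and the scene stay as the last step left them, time stands still between calls to the robot, and variables do not carry over. Pictures are saved under pics/ and viewed, at most 13 in all, crops included, and the job is handed in when it is done.

Besides the shell and the picture viewer there is one more tool, called after "Call:" by a JSON object that holds its "method" and its "body", one argument or row to a line. step_arm: Moves the arm, as the interface text tells. Its arguments: {"type":"object","properties":{"targets":{"type":"array","items":{"type":"object","properties":{"angular":{"type":"array","items":{"type":"number","minimum":-1,"maximum":1}},"dp":{"type":"array","items":{"type":"number","minimum":-1,"maximum":1}},"fingers":{"type":"number"}}}},"newtons":{"type":"number"}},"required":["targets"]}

```bash
mkdir -p pics
cat > h.py <<'E'
import numpy as np, cv2
from bench import *
def ray(cam,uv):
    p=camera_params(cam); f=240/np.tan(np.radians(p["vfov"]/2)); R=np.array(p["R"]);t=np.array(p["t"])
    d=R.T@np.array([(uv[0]-p["cx"])/f,(uv[1]-p["cy"])/f,1]); return -R.T@t,d
def onz(cam,uv,z=0):
    c,d=ray(cam,uv); return c+d*(z-c[2])/d[2]
def proj(cam,X):
    p=camera_params(cam); f=240/np.tan(np.radians(p["vfov"]/2)); q=np.array(p["R"])@np.array(X)+np.array(p["t"])
    return np.array([p["cx"]+f*q[0]/q[2],p["cy"]+f*q[1]/q[2]])
E
python3 - <<'E'
from h import *
np.set_printoptions(precision=1,suppress=True)
for c in("scene","top"):
    im=snapshot(c); cv2.imwrite(f"pics/{c}0.png",im); print(c,camera_params(c))
    for l,z in(("wedge",0),("wedge_grip",18),("wedge_tip",0),("stand",0),("stand_gap",0),("stand_plate",0)):
        for r in pinpoint(c,l)[:5]: print(l,round(r["conf"],2),np.array(r["at"]),onz(c,r["at"],z))
print(sense())
E
```

```text
scene {'vfov': 52.389365632263384, 'cx': 320.47454260201704, 'cy': 230.8397803689758, 'R': array([[ 0.8,  0.6,  0. ],
       [ 0.4, -0.5, -0.7],
       [-0.5,  0.6, -0.7]]), 't': array([-423.3, -162. , 1404.8])}
wedge 0.81 [327.5 221.8] [470.8 115.8   0. ]
wedge 0.75 [319.5 165.8] [298.9 300.    0. ]
wedge 0.57 [357.1 189. ] [450.4 277.9   0. ]
wedge 0.49 [363.2 171.8] [416.9 356.7   0. ]
wedge_grip 0.8 [317.2 160. ] [291.2 298.5  18. ]
wedge_grip 0.69 [324.9 212.4] [455.4 124.2  18. ]
wedge_grip 0.62 [356.5 184. ] [448.7 275.5  18. ]
wedge_grip 0.54 [367.7 167.5] [428.3 360.8  18. ]
wedge_tip 0.73 [282.1 213.3] [357.3  67.5   0. ]
wedge_tip 0.72 [378.6 211.1] [550.  235.1   0. ]
wedge_tip 0.67 [305.5 192.3] [347.9 175.5  -0. ]
wedge_tip 0.61 [362.1 152.4] [356.2 438.9   0. ]
stand 0.69 [339.9 301.2] [652.4 -75.4   0. ]
stand_gap 0.93 [360.9 306.5] [696.7 -58.7   0. ]
stand_plate 0.87 [387.1 320.3] [760.9 -54.5   0. ]
top {'vfov': 44.2930863806114, 'cx': 313.3015897746361, 'cy': 236.53817887113783, 'R': array([[-0. , -1. , -0. ],
       [-1. ,  0. , -0.1],
       [ 0.1,  0. , -1. ]])
[... 568 characters left out ...]
_tip 0.6 [227.3 234.5] [538.8 247.3   0. ]
stand 0.88 [338.4 192.8] [647.9 -65.    0. ]
stand 0.17 [448.7 214.1] [ 579.3 -369.8    0. ]
stand_gap 0.8 [334.2 176.8] [693.8 -54.6   0. ]
stand_gap 0.64 [212.1 264.3] [456.9 290.2   0. ]
stand_plate 0.27 [181.2 226.6] [564.4 375.7   0. ]
{'time': 0.7, 'joint_pos': array([-75.8,   7.5,  85.3,   0. ,  87.3,  -4.9]), 'qd': array([ 0. ,  0. ,  0.1, -0. , -0.1, -0. ]), 'joint_efforts': array([ -0. , -56.9, -50.1,  -0. ,   0. ,  -0. ]), 'tool_pos': array([ 196.6, -566.9,  231.3]), 'tcp_rot': array([180. ,  -0. ,  19.1]), 'ft_force': array([ 0. , -0.5,  0.4]), 'wrist_torque': array([-0.1, -0. ,  0. ]), 'grip_force': 0.0, 'finger_gap': 85.38308673540097}
```

View pics/top0.png

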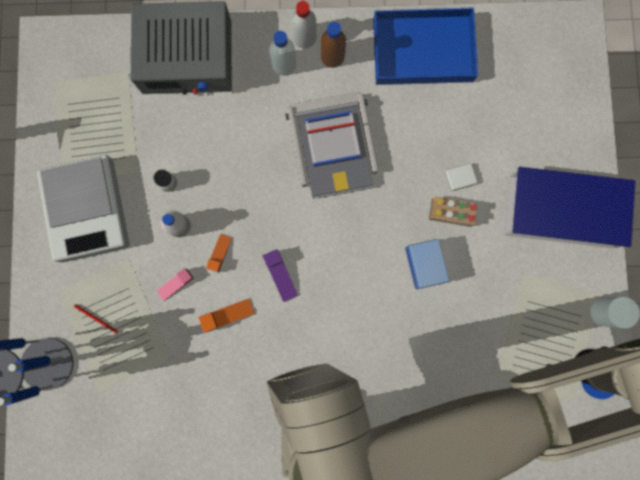

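View pics/scene0.png

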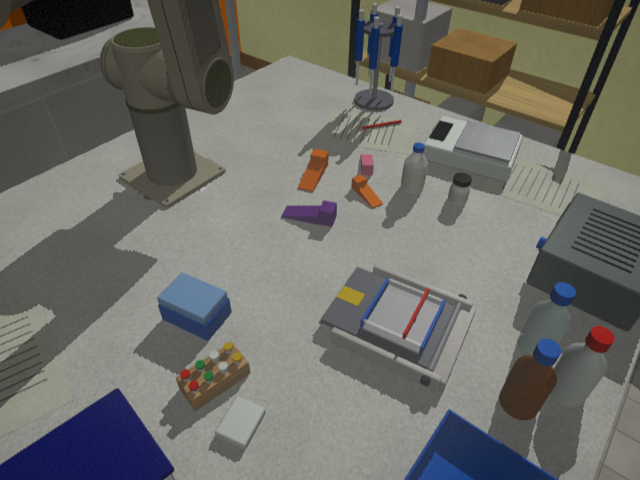

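Top picture: two orange wedges, at (219,253) and (227,315), plus a pink one at (175,284) and a purple one at (280,275). The orange one at (219,253) is the smaller, so it fits. I'll confirm in a crop and refine its pose and the stand's.

Run:
```python
from h import *
np.set_printoptions(precision=1,suppress=True)
T=cv2.imread("pics/top0.png");S=cv2.imread("pics/scene0.png")
a=cv2.resize(T[225:335,150:260],(390,390),interpolation=cv2.INTER_CUBIC)
b=cv2.resize(T[150:205,295:350+30],(390,int(390*55/85)),interpolation=cv2.INTER_CUBIC)
c=cv2.resize(S[140:225,290:395],(390,316),interpolation=cv2.INTER_CUBIC)
out=np.zeros((600,790,3),np.uint8); out[:390,:390]=a; out[:b.shape[0],400:]=b; out[270:270+316,400:]=c
cv2.imwrite("pics/crop1.png",out)
for cam,im in(("top",T),("scene",S)):
    hsv=cv2.cvtColor(im,cv2.COLOR_BGR2HSV)
    m=cv2.inRange(hsv,(3,150,80),(14,255,255)); m[:130]=0; m[335:]=0; m[:,:150]=0;m[:,400:]=0
    n,L,st,ce=cv2.connectedComponentsWithStats(m)
    for i in range(1,n):
        if st[i,4]>60:
            ys,xs=np.nonzero(L==i); r=cv2.minAreaRect(np.c_[xs,ys].astype(np.float32))
            print(cam,st[i],ce[i],[onz(cam,p,8)[:2] for p in cv2.boxPoints(r)])
    m=cv2.inRange(hsv,(20,120,100),(32,255,255)); n,L,st,ce=cv2.connectedComponentsWithStats(m)
    for i in range(1,n):
        if st[i,4]>60: print("yellow",cam,st[i],ce[i],onz(cam,ce[i],20))
    for l in("stand","stand_gap","stand_plate"):
        print(l,[(round(r["conf"],2),np.array(r["at"]),onz(cam,r["at"])) for r in pinpoint(cam,l)[:1]])
```

```text
top [207 235  24  36 411] [218.6 253. ] [array([448.9, 305.8]), array([541., 268.]), array([527.5, 236.6]), array([435.5, 274.5])]
top [199 300  55  32 824] [225.7 315.4] [array([313.9, 328.1]), array([359.3, 190.2]), array([317.8, 175.9]), array([272.6, 313.4])]
yellow top [333 172  15  19 225] [340.  180.9] [677.3 -69.7  20. ]
stand [(0.88, array([338.4, 192.8]), array([647.9, -65. ,   0. ]))]
stand_gap [(0.8, array([334.2, 176.8]), array([693.8, -54.6,   0. ]))]
stand_plate [(0.27, array([181.2, 226.6]), array([564.4, 375.7,   0. ]))]
scene [298 149  30  42 658] [313.6 169.9] [array([323.7, 170.7]), array([227.9, 362.8]), array([289.3, 365.9]), array([377.4, 176.4])]
scene [353 175  29  33 376] [366.5 191. ] [array([415.4, 293.8]), array([419.9, 342.7]), array([542.3, 260.3]), array([536.1, 216.4])]
yellow scene [337 286  28  20 304] [350.5 295.3] [669.8 -61.7  20. ]
yellow scene [224 342   9   9  65] [227.8 346. ] [ 557.5 -316.7   20. ]
yellow scene [232 352  10  10  74] [236.6 356.2] [ 587.4 -322.4   20. ]
stand [(0.69, array([339.9, 301.2]), array([652.4, -75.4,   0. ]))]
stand_gap [(0.93, array([360.9, 306.5]), array([696.7, -58.7,   0. ]))]
stand_plate [(0.87, array([387.1, 320.3]), array([760.9, -54.5,   0. ]))]
```

View pics/crop1.png

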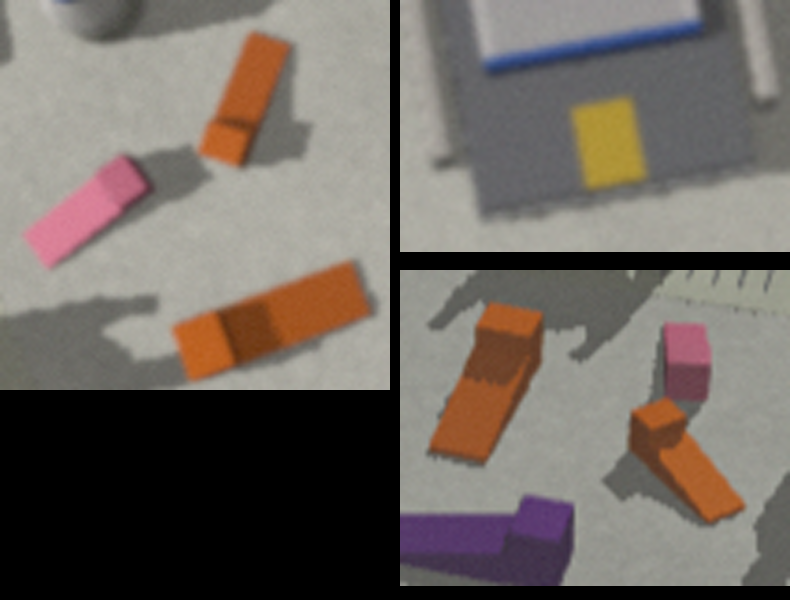

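The crop confirms it: the wedge at top (219,253) is clearly the smaller orange one; the lip corners are at about top (313,197) and (372,185). I'll fit both poses.

```bash
cat > fit.py <<'E'
from h import *
from scipy.optimize import minimize
def parts():
    y=17; B=[(x,s*y,z) for x in(-14,14) for s in(-1,1) for z in(0,36)]
    W=[(x,s*y,z) for x,h in((13,22),(90,4)) for s in(-1,1) for z in(0,h)]
    return np.array(B,float),np.array(W,float)
def wmask(im,c,r=45):
    hsv=cv2.cvtColor(im,cv2.COLOR_BGR2HSV); m=cv2.inRange(hsv,(3,150,60),(14,255,255))
    k=np.zeros_like(m); cv2.circle(k,(int(c[0]),int(c[1])),r,255,-1); m&=k
    n,L,st,_=cv2.connectedComponentsWithStats(m); i=1+np.argmax(st[1:,4]); return (L==i).astype(np.float32)
def render(cam,p,z0=0,s=8):
    a=np.radians(p[2]); c,sn=np.cos(a),np.sin(a); im=np.zeros((480,640),np.uint8)
    for P in parts():
        q=[proj(cam,(p[0]+c*x-sn*y,p[1]+sn*x+c*y,z+z0)) for x,y,z in P]
        h=cv2.convexHull(np.round(np.array(q)*256).astype(np.int32)); cv2.fillConvexPoly(im,h,255,cv2.LINE_AA,8)
    return im/255.
def fit(ms,p0,z0=0):
    f=lambda p:sum(np.abs(render(c,p,z0)-m).sum() for c,m in ms)
    best=None
    for k in range(3):
        s=np.array([p0+np.array(d)*(6/(k+1)) for d in((0,0,0),(1,0,0),(0,1,0),(0,0,1.))])
        r=minimize(f,p0,method="Nelder-Mead",options=dict(initial_simplex=s,xatol=.05,fatol=.1)); p0=r.x
    return r.x,r.fun
E
python3 - <<'E'
from fit import *
np.set_printoptions(precision=1,suppress=True)
T=cv2.imread("pics/top0.png");S=cv2.imread("pics/scene0.png")
mt=wmask(T,(218,253),26);ms=wmask(S,(366,191),24)
for M in([("top",mt)],[("scene",ms)],[("top",mt),("scene",ms)]): print(fit(M,np.array([450,285,-22.])),[m.sum() for _,m in M])
for z in(10,18):
    l=onz("top",(313.1,197.3),z);r=onz("top",(372.4,184.7),z); d=l-r
    print(l,r,np.linalg.norm(d),(l+r)/2,np.degrees(np.arctan2(-d[0],d[1])))
s=S[265:345,310:400]; cv2.imwrite("pics/crop2.png",cv2.resize(s,(675,600),interpolation=cv2.INTER_CUBIC))
E
```

```text
Traceback (most recent call last):
  File "fit.py", line 22, in fit
    r=minimize(f,p0,method="Nelder-Mead",options=dict(initial_simplex=s,xatol=.05,fatol=.1)); p0=r.x
  File "fit.py", line 18, in <lambda>
    f=lambda p:sum(np.abs(render(c,p,z0)-m).sum() for c,m in ms)
               ~~~^^^^^^^^^^^^^^^^^^^^^^^^^^^^^^^^^^^^^^^^^^^^^^
  File "fit.py", line 18, in <genexpr>
    f=lambda p:sum(np.abs(render(c,p,z0)-m).sum() for c,m in ms)
                          ~~~~~~^^^^^^^^
  File "fit.py", line 14, in render
    q=[proj(cam,(p[0]+c*x-sn*y,p[1]+sn*x+c*y,z+z0)) for x,y,z in P]
       ~~~~^^^^^^^^^^^^^^^^^^^^^^^^^^^^^^^^^^^^^^^^
  File "h.py", line 9, in proj
    p=camera_params(cam); f=240/np.tan(np.radians(p["vfov"]/2)); q=np.array(p["R"])@np.array(X)+np.array(p["t"])
ValueError: time passes only in moves, steps and waits
```

Too many calibration calls; I'll cache them.

```bash
sed -i 's/^from bench import \*/from bench import *\nimport functools,bench\ncamera_params=functools.lru_cache(None)(bench.camera_params)/' h.py
python3 - <<'E'
from fit import *
np.set_printoptions(precision=1,suppress=True)
T=cv2.imread("pics/top0.png");S=cv2.imread("pics/scene0.png")
mt=wmask(T,(218,253),26);ms=wmask(S,(366,191),24)
for M in([("top",mt)],[("scene",ms)],[("top",mt),("scene",ms)]): print(fit(M,np.array([450,285,-22.])),[m.sum() for _,m in M])
for z in(10,18):
    l=onz("top",(313.1,197.3),z);r=onz("top",(372.4,184.7),z); d=l-r
    print(l,r,np.linalg.norm(d),(l+r)/2,np.degrees(np.arctan2(-d[0],d[1])))
s=S[265:345,310:400]; cv2.imwrite("pics/crop2.png",cv2.resize(s,(675,600),interpolation=cv2.INTER_CUBIC))
print(sense()["time"])
E
```

```text
(array([453.5, 280.2, -18.7]), np.float64(170.678431372549)) [np.float32(411.0)]
(array([451.7, 292.9, -29.2]), np.float64(196.62745098039215)) [np.float32(376.0)]
(array([452.4, 288.6, -26.9]), np.float64(376.81568627450986)) [np.float32(411.0), np.float32(376.0)]
[635.2   6.1  10. ] [ 666.3 -159.9   10. ] 168.84991335647402 [650.7 -76.9  10. ] 10.586226857988771
[633.8   6.   18. ] [ 664.6 -159.1   18. ] 168.01396499320518 [649.2 -76.5  18. ] 10.586226857988805
1.0
```

View pics/crop2.png

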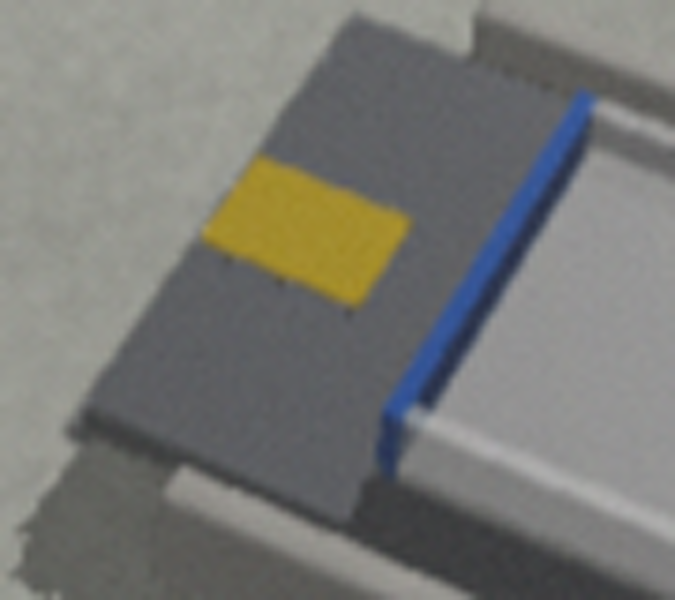

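Crop 2: lip ends at scene (357.6,267) and (321,320), yellow mark amid the front edge. The wedge fit residual is too large; check the rendering against the mask.

Run:
```python
from fit import *
np.set_printoptions(precision=1,suppress=True)
T=cv2.imread("pics/top0.png");S=cv2.imread("pics/scene0.png")
out=[]
for cam,im,c,r in(("top",T,(218,253),26),("scene",S,(366,191),24)):
    m=wmask(im,c,r); p,f=fit([(cam,m)],np.array([450,285,-22.])); R=render(cam,p)
    print(m.sum(),R.sum(),[np.r_[np.nonzero(R)[k].min(),np.nonzero(R)[k].max(),np.nonzero(m)[k].min(),np.nonzero(m)[k].max()] for k in(0,1)])
    o=im.copy(); o[...,0]=m*255; o[...,1]=R*255; o[...,2]=0
    x,y=c; out+= [np.hstack([cv2.resize(q[y-30:y+30,x-30:x+30],(300,300),interpolation=cv2.INTER_NEAREST) for q in(im,o)])]
cv2.imwrite("pics/dbg.png",np.vstack(out))
```

```text
411.0 580.9411764705882 [array([232, 273, 235, 270]), array([205, 233, 207, 230])]
376.0 568.6666666666666 [array([171, 208, 175, 207]), array([352, 382, 353, 381])]
```

View pics/dbg.png

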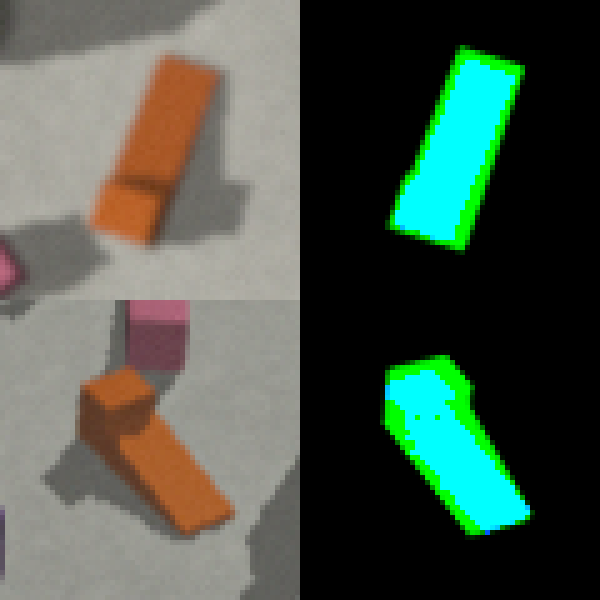

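```bash
python3 - <<'E'
s=open('fit.py').read()
s=s.replace("(3,150,60),(14,255,255)","(2,100,35),(17,255,255)")
s=s.replace("im=np.zeros((480,640),np.uint8)","im=np.zeros((1920,2560),np.uint8)")
s=s.replace("np.round(np.array(q)*256).astype(np.int32)); cv2.fillConvexPoly(im,h,255,cv2.LINE_AA,8)","np.round(np.array(q)*4+1.5).astype(np.int32)); cv2.fillConvexPoly(im,h,255)")
s=s.replace("return im/255.","return cv2.resize(im,(640,480),interpolation=cv2.INTER_AREA)/255.")
open('fit.py','w').write(s)
E
python3 - <<'E'
from fit import *
np.set_printoptions(precision=1,suppress=True)
T=cv2.imread("pics/top0.png");S=cv2.imread("pics/scene0.png")
mt=wmask(T,(218,253),30);ms=wmask(S,(366,191),27)
for M in([("top",mt)],[("scene",ms)],[("top",mt),("scene",ms)]): print(fit(M,np.array([450,285,-22.])),[m.sum() for _,m in M])
for z in(14,19,24):
    l=onz("scene",(357.6,267),z);r=onz("scene",(321.2,320),z); d=l-r
    print(l,r,np.linalg.norm(d),(l+r)/2,np.degrees(np.arctan2(-d[0],d[1])))
    print(onz("scene",(310+232/7.5,265+200/7.5),z))
    print(onz("top",(295+(616-400)/4.588,150+187/4.588),z))
E
```

```text
(array([452.4, 283. , -20.8]), np.float64(40.72156862745098)) [np.float32(488.0)]
(array([452.1, 284.2, -21.9]), np.float64(35.537254901960786)) [np.float32(498.0)]
(array([452.3, 282.8, -20.2]), np.float64(80.00392156862745)) [np.float32(488.0), np.float32(498.0)]
[630.5  21.7  14. ] [ 658.4 -149.4   14. ] 173.3026798202046 [644.5 -63.8  14. ] 9.245608004651983
[644.7 -62.1  14. ]
[650.7 -74.8  14. ]
[633.   17.6  19. ] [ 660.7 -152.4   19. ] 172.24277854735186 [646.8 -67.4  19. ] 9.24560800465201
[647.1 -65.6  19. ]
[649.7 -74.6  19. ]
[635.5  13.5  24. ] [ 663.  -155.4   24. ] 171.18287727449916 [649.2 -70.9  24. ] 9.245608004652038
[649.5 -69.2  24. ]
[648.8 -74.4  24. ]
```

Call:
{"method": "step_arm", "body": {
  "targets": [
    {"dp": [0.25, -0.25, 0], "angular": [0, 0, -0.05], "fingers": 0},
    {"dp": [0.45, -0.45, 0], "angular": [0, 0, -0.1], "fingers": 0},
    {"dp": [0.65, -0.65, 0], "angular": [0, 0, -0.16], "fingers": 0},
    {"dp": [0.85, -0.85, 0], "angular": [0, 0, -0.21], "fingers": 0},
    {"dp": [1, -1, 0], "angular": [0, 0, -0.27], "fingers": 0},
    {"dp": [1, -1, 0], "angular": [0, 0, -0.32], "fingers": 0},
    {"dp": [1, -1, 0], "angular": [0, 0, -0.37], "fingers": 0},
    {"dp": [1, -1, 0], "angular": [0, 0, -0.388], "fingers": 0}
  ]
}}

```text
time: 2.0
tool_pos: [320.2, -312.2, 231.5]
tcp_rot: [180.0, 0.0, 89.2]
ft_force: [0.4, -1.1, 0.3]
finger_gap: 85.3
grip_force: 0.0
```

Call:
{"method": "step_arm", "body": {
  "targets": [
    {"dp": [0.25, 0.16, 0], "angular": [0, 0, 0], "fingers": 0},
    {"dp": [0.5, 0.33, 0], "angular": [0, 0, 0], "fingers": 0},
    {"dp": [0.75, 0.5, 0], "angular": [0, 0, 0], "fingers": 0},
    {"dp": [1, 0.66, 0], "angular": [0, 0, -0.05], "fingers": 0},
    {"dp": [1, 0.66, 0], "angular": [0, 0, -0.1], "fingers": 0},
    {"dp": [1, 0.66, 0], "angular": [0, 0, -0.15], "fingers": 0},
    {"dp": [1, 0.66, 0], "angular": [0, 0, -0.2], "fingers": 0},
    {"dp": [1, 0.66, 0], "angular": [0, 0, -0.2], "fingers": 0}
  ]
}}

```text
time: 3.0
tool_pos: [455.7, -114.7, 231.4]
tcp_rot: [180.0, 0.0, 124.9]
ft_force: [0.3, -0.6, 0.9]
finger_gap: 85.5
grip_force: 0.0
```

Call:
{"method": "step_arm", "body": {
  "targets": [
    {"dp": [0.2, 0.14, 0], "angular": [0, 0, -0.03], "fingers": 0},
    {"dp": [0.4, 0.28, 0], "angular": [0, 0, -0.06], "fingers": 0},
    {"dp": [0.6, 0.42, 0], "angular": [0, 0, -0.1], "fingers": 0},
    {"dp": [0.82, 0.56, 0], "angular": [0, 0, -0.15], "fingers": 0},
    {"dp": [0.82, 0.56, 0], "angular": [0, 0, -0.19], "fingers": 0},
    {"dp": [0.82, 0.56, 0], "angular": [0, 0, -0.19], "fingers": 0},
    {"dp": [0.82, 0.56, 0], "angular": [0, 0, -0.19], "fingers": 0},
    {"dp": [0.82, 0.56, 0], "angular": [0, 0, -0.19], "fingers": 0}
  ]
}}

```text
time: 4.0
tool_pos: [453.5, 83.1, 231.3]
tcp_rot: [180.0, 0.0, 158.9]
ft_force: [0.7, 0.2, -0.2]
finger_gap: 85.9
grip_force: 0.0
```

Call:
{"method": "step_arm", "body": {
  "targets": [
    {"dp": [0.09, 0.23, 0.1], "angular": [0, 0, 0], "fingers": 0},
    {"dp": [0.18, 0.46, 0.2], "angular": [0, 0, 0], "fingers": 0},
    {"dp": [0.27, 0.7, 0.3], "angular": [0, 0, 0], "fingers": 0},
    {"dp": [0.36, 0.92, 0.5], "angular": [0, 0, 0], "fingers": 0},
    {"dp": [0.36, 0.93, 0.6], "angular": [0, 0, 0], "fingers": 0},
    {"dp": [0.36, 0.93, 0.7], "angular": [0, 0, 0], "fingers": 0},
    {"dp": [0.36, 0.93, 0.7], "angular": [0, 0, 0], "fingers": 0},
    {"dp": [0.36, 0.93, 0.7], "angular": [0, 0, 0], "fingers": 0}
  ]
}}

```text
time: 5.0
tool_pos: [452.9, 283.0, 92.2]
tcp_rot: [180.0, 0.0, 159.1]
ft_force: [1.0, -1.1, 0.2]
finger_gap: 85.3
grip_force: 0.0
```

Call:
{"method": "step_arm", "body": {
  "newtons": 50,
  "targets": [
    {"dp": [0, 0, 0.15], "angular": [0, 0, 0], "fingers": 0},
    {"dp": [0, 0, 0.28], "angular": [0, 0, 0], "fingers": 0},
    {"dp": [0, 0, 0.38], "angular": [0, 0, 0], "fingers": 0},
    {"dp": [0, 0, 0.43], "angular": [0, 0, 0], "fingers": 0},
    {"dp": [0, 0, 0.43], "angular": [0, 0, 0], "fingers": 0},
    {"dp": [0, 0, 0.43], "angular": [0, 0, 0], "fingers": 0.3},
    {"dp": [0, 0, 0.43], "angular": [0, 0, 0], "fingers": 0.6},
    {"dp": [0, 0, 0.43], "angular": [0, 0, 0], "fingers": 1}
  ]
}}

```text
time: 6.0
tool_pos: [452.8, 283.5, 6.1]
tcp_rot: [179.9, 0.0, 159.2]
ft_force: [-6.6, -3.0, 14.6]
finger_gap: 33.0
grip_force: 48.4
```

Call:
{"method": "step_arm", "body": {
  "targets": [
    {"dp": [0, 0, 0], "fingers": 1},
    {"dp": [0, 0, 0], "fingers": 1},
    {"dp": [0, 0, 0], "fingers": 1},
    {"dp": [0, 0, -0.05], "fingers": 1},
    {"dp": [0, 0, -0.1], "fingers": 1},
    {"dp": [0, 0, -0.2], "fingers": 1},
    {"dp": [0, 0, -0.25], "fingers": 1},
    {"dp": [0, 0, -0.25], "fingers": 1}
  ]
}}

```text
validation failed for argument at $.ta...
```

Run:
```python
from fit import *
np.set_printoptions(precision=1,suppress=True)
s=sense(); print(s["tool_pos"],s["tcp_rot"],s["finger_gap"],s["grip_force"])
T=snapshot("top");S=snapshot("scene");cv2.imwrite("pics/t1.png",T);cv2.imwrite("pics/s1.png",S)
cv2.imwrite("pics/v1.png",np.hstack([cv2.resize(T[210:310,160:260],(395,395)),cv2.resize(S[120:220,310:410],(395,395))]))
```

```text
[452.8 283.5   6.1] [179.9   0.  159.2] 32.960804842411314 48.43720078468323
```

View pics/v1.png

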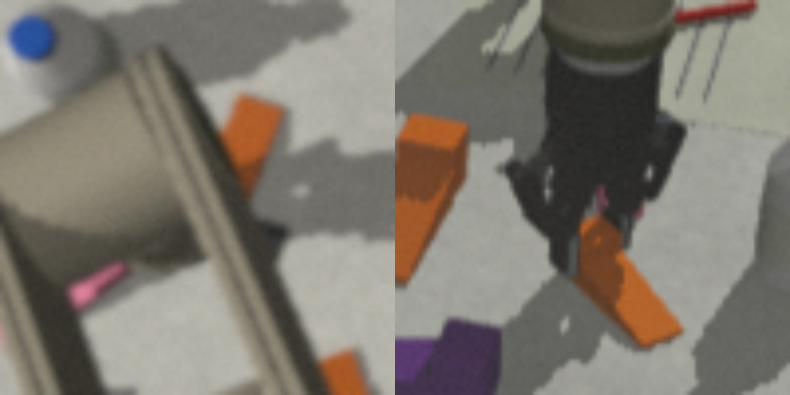

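Grip is good: 33 mm opening, 48 N. The wedge is between the fingers at scene (~361,183), tip forward. Lift and carry.

Call:
{"method": "step_arm", "body": {
  "targets": [
    {"dp": [0, 0, -0.05], "angular": [0, 0, 0], "fingers": 1},
    {"dp": [0, 0, -0.2], "angular": [0, 0, 0], "fingers": 1},
    {"dp": [0, 0, -0.4], "angular": [0, 0, 0], "fingers": 1},
    {"dp": [-0.1, -0.15, -0.5], "angular": [0, 0, 0], "fingers": 1},
    {"dp": [-0.2, -0.35, -0.5], "angular": [0, 0, 0], "fingers": 1},
    {"dp": [-0.36, -0.58, -0.5], "angular": [0, 0, 0], "fingers": 1},
    {"dp": [-0.52, -0.81, -0.5], "angular": [0, 0, 0], "fingers": 1},
    {"dp": [-0.52, -0.81, -0.5], "angular": [0, 0, 0], "fingers": 1}
  ]
}}

```text
time: 7.1
tool_pos: [492.6, 91.4, 105.9]
tcp_rot: [-180.0, 0.1, 158.9]
ft_force: [-0.4, 0.5, -1.0]
finger_gap: 33.4
grip_force: 50.0
```

Call:
{"method": "step_arm", "body": {
  "targets": [
    {"dp": [-0.1, -0.16, 0], "angular": [0, 0, 0], "fingers": 1},
    {"dp": [-0.2, -0.32, 0], "angular": [0, 0, -0.04], "fingers": 1},
    {"dp": [-0.3, -0.5, 0], "angular": [0, 0, -0.08], "fingers": 1},
    {"dp": [-0.4, -0.65, 0], "angular": [0, 0, -0.12], "fingers": 1},
    {"dp": [-0.515, -0.81, 0], "angular": [0, 0, -0.17], "fingers": 1},
    {"dp": [-0.515, -0.81, 0.1], "angular": [0, 0, -0.17], "fingers": 1},
    {"dp": [-0.515, -0.81, 0.2], "angular": [0, 0, -0.17], "fingers": 1},
    {"dp": [-0.515, -0.81, 0.2], "angular": [0, 0, -0.17], "fingers": 1}
  ]
}}

```text
time: 8.1
tool_pos: [528.9, -92.0, 63.6]
tcp_rot: [179.9, -0.2, -170.2]
ft_force: [-0.6, 0.1, 0.0]
finger_gap: 33.3
grip_force: 50.1
```

Run:
```python
from fit import *
np.set_printoptions(precision=2,suppress=True)
s=sense(); print(s["time"],s["tool_pos"],s["tcp_rot"],s["finger_gap"],s["grip_force"],s["ft_force"])
T=snapshot("top");S=snapshot("scene");cv2.imwrite("pics/t2.png",T);cv2.imwrite("pics/s2.png",S)
for c in("top","scene"):
  for l in("stand","stand_gap","wedge_tip"):
    for r in pinpoint(c,l)[:2]: print(c,l,round(r["conf"],2),np.array(r["at"]),onz(c,r["at"],0))
cv2.imwrite("pics/v2.png",np.hstack([cv2.resize(T[150:270,280:400],(395,395),interpolation=cv2.INTER_CUBIC),cv2.resize(S[235:335,270:370],(395,395),interpolation=cv2.INTER_CUBIC)]))
```

```text
8.1 [528.86 -92.01  63.6 ] [ 179.88   -0.21 -170.21] 33.253727812388014 50.14942467212677 [-0.64  0.13  0.  ]
top stand 0.73 [338.3 192.7] [648.18 -64.71   0.  ]
top stand_gap 0.96 [337.7 177.2] [692.38 -64.38   0.  ]
top wedge_tip 0.96 [250.4 305.3] [341.56 185.74   0.  ]
top wedge_tip 0.74 [160.1 297.4] [369.57 433.9    0.  ]
scene stand 0.68 [336.2 300.3] [644.6  -78.43  -0.  ]
scene stand_gap 0.89 [361.9 307.9] [700.53 -60.54  -0.  ]
scene wedge_tip 0.92 [323.5 280. ] [586.39 -49.04   0.  ]
scene wedge_tip 0.89 [302.7 190.3] [336.14 177.54   0.  ]
```

View pics/v2.png

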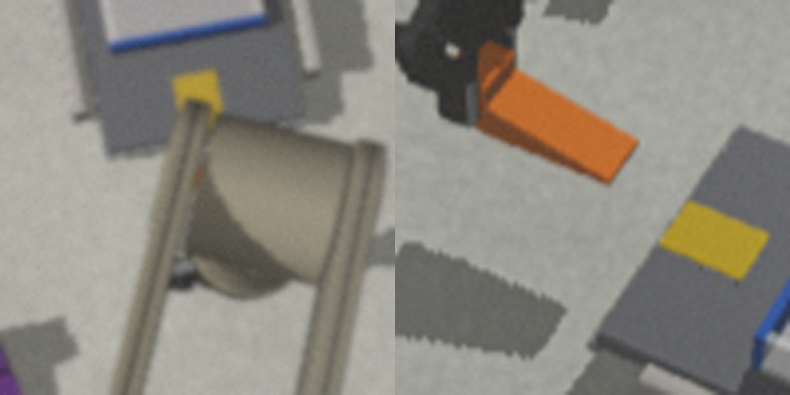

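The top view shows the wedge mostly hidden by the forearm; in the scene view its tip corners are at (331.5,271) and (324.4,282), and the lip mark's front edge runs (343,286)–(337,296). Lower it, then compare relative to the lip in the scene view.

Call:
{"method": "step_arm", "body": {
  "targets": [
    {"dp": [0, 0, 0.06], "angular": [0, 0, 0], "fingers": 1},
    {"dp": [0, 0, 0.12], "angular": [0, 0, 0], "fingers": 1},
    {"dp": [0, 0, 0.18], "angular": [0, 0, 0], "fingers": 1},
    {"dp": [0, 0, 0.23], "angular": [0, 0, 0], "fingers": 1},
    {"dp": [0, 0, 0.26], "angular": [0, 0, 0], "fingers": 1},
    {"dp": [0, 0, 0.282], "angular": [0, 0, 0], "fingers": 1},
    {"dp": [0, 0, 0.282], "angular": [0, 0, 0], "fingers": 1},
    {"dp": [0, 0, 0.282], "angular": [0, 0, 0], "fingers": 1}
  ]
}}

```text
time: 9.5
tool_pos: [530.9, -93.3, 9.3]
tcp_rot: [-180.0, 0.0, -170.2]
ft_force: [0.3, -0.4, -0.5]
finger_gap: 33.2
grip_force: 50.2
```

Run:
```python
from fit import *
np.set_printoptions(precision=2,suppress=True)
s=sense(); print(s["time"],s["tool_pos"],s["tcp_rot"],s["ft_force"],s["grip_force"])
S=snapshot("scene");cv2.imwrite("pics/s3.png",S)
p=s["tool_pos"]; a=np.radians(s["tcp_rot"][2]+180); ex=np.array([np.cos(a),np.sin(a),0]); ey=np.array([-ex[1],ex[0],0])
o=np.r_[p[:2],0]
ov=cv2.resize(S[245:345,285:385],(600,600),interpolation=cv2.INTER_CUBIC)
def mk(X,col):
    u=(proj("scene",X)-[285,245]+.5)*6; cv2.drawMarker(ov,tuple(int(v) for v in u),col,cv2.MARKER_CROSS,12,1)
for y in(-17,17):
    mk(o+90*ex+y*ey+[0,0,4],(255,0,0)); mk(o+13*ex+y*ey+[0,0,22],(255,0,0))
b=np.radians(9.9); sx=np.array([np.cos(b),np.sin(b),0]); sy=np.array([-sx[1],sx[0],0]); L=np.array([649,-72.5,20])
for y in(-85,-18,18,85): mk(L+y*sy,(0,255,0))
cv2.imwrite("pics/v3.png",ov)
```

```text
9.5 [530.86 -93.32   9.31] [-179.98    0.04 -170.24] [ 0.33 -0.44 -0.46] 50.15087306499481
```

View pics/v3.png

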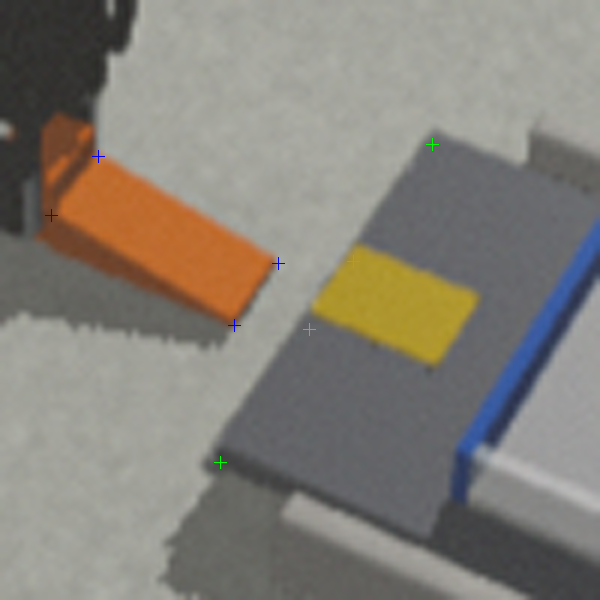

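Wedge overlay agrees within about 3 mm; the wedge axis meets the lip within a few mm of the mark's middle, yaw within a degree. Lower to touch and advance to just under the lip.

Call:
{"method": "step_arm", "body": {
  "targets": [
    {"dp": [0, -0.005, 0.008], "angular": [0, 0, 0], "fingers": 1},
    {"dp": [0, -0.005, 0.014], "angular": [0, 0, 0], "fingers": 1},
    {"dp": [-0.03, -0.005, 0.014], "angular": [0, 0, 0], "fingers": 1},
    {"dp": [-0.06, -0.005, 0.014], "angular": [0, 0, 0], "fingers": 1},
    {"dp": [-0.09, -0.005, 0.014], "angular": [0, 0, 0], "fingers": 1},
    {"dp": [-0.12, -0.005, 0.014], "angular": [0, 0, 0], "fingers": 1},
    {"dp": [-0.15, -0.005, 0.014], "angular": [0, 0, 0], "fingers": 1},
    {"dp": [-0.15, -0.005, 0.014], "angular": [0, 0, 0], "fingers": 1}
  ]
}}

```text
time: 10.55
tool_pos: [560.9, -89.0, 6.2]
tcp_rot: [-180.0, 0.0, -170.2]
ft_force: [0.8, 0.3, -0.0]
finger_gap: 33.3
grip_force: 50.3
```

Run:
```python
from fit import *
np.set_printoptions(precision=2,suppress=True)
s=sense(); print(s["time"],s["tool_pos"],s["tcp_rot"],s["ft_force"],s["grip_force"])
S=snapshot("scene");T=snapshot("top");cv2.imwrite("pics/s4.png",S)
cv2.imwrite("pics/v4.png",np.hstack([cv2.resize(S[245:345,285:385],(395,395),interpolation=cv2.INTER_CUBIC),cv2.resize(T[150:250,280:380],(395,395),interpolation=cv2.INTER_CUBIC)]))
```

```text
10.55 [560.93 -89.01   6.16] [-179.99    0.04 -170.22] [ 0.83  0.26 -0.03] 50.315778851509094
```

View pics/v4.png

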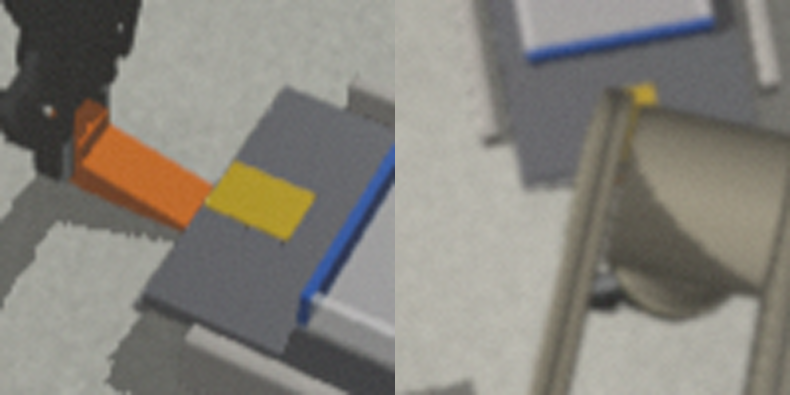

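Run:
```python
from h import *
np.set_printoptions(precision=1,suppress=True)
e=np.array([.935,-.355,0]);n=np.array([.355,.935,0]);o=np.array([452.8,283.5,4])+90*e
for c,l,r in(("top",(220.8,234.05),(232.15,237.8)),("scene",(382.9,203.5),(373.3,208.1))):
    print(c,onz(c,l,4)-(o+17*n),onz(c,r,4)-(o-17*n))
# wedge tip in s3 at z=6.5
a=np.radians(9.76);e=np.array([np.cos(a),np.sin(a),0]);n=np.array([-e[1],e[0],0]);o=np.array([530.9,-93.3,6.5])+90*e
print(onz("scene",(285+275/6-.5,245+262/6-.5),6.5)-(o+17*n),onz("scene",(285+238/6-.5,245+322/6-.5),6.5)-(o-17*n))
```

```text
top [-3.  -2.7  0. ] [-2.2 -2.3  0. ]
scene [ 0.9 -2.6  0. ] [ 3.7 -3.3 -0. ]
[-0. -2.  0.] [1.1 0.3 0. ]
```

Calibration-corrected estimate: the mark's middle is about 3 mm to +y of the wedge axis, and the gap is near the upper end. Shift, then advance 25 mm, then in small steps.

Call:
{"method": "step_arm", "body": {
  "targets": [
    {"dp": [0, 0.007, 0], "angular": [0, 0, 0], "fingers": 1},
    {"dp": [0, 0.015, 0], "angular": [0, 0, 0], "fingers": 1},
    {"dp": [-0.025, 0.015, 0], "angular": [0, 0, 0], "fingers": 1},
    {"dp": [-0.05, 0.015, 0], "angular": [0, 0, 0], "fingers": 1},
    {"dp": [-0.075, 0.015, 0], "angular": [0, 0, 0], "fingers": 1},
    {"dp": [-0.1, 0.015, 0], "angular": [0, 0, 0], "fingers": 1},
    {"dp": [-0.125, 0.015, 0], "angular": [0, 0, 0], "fingers": 1},
    {"dp": [-0.125, 0.015, 0], "angular": [0, 0, 0], "fingers": 1}
  ]
}}

```text
time: 11.65
tool_pos: [585.2, -81.8, 6.1]
tcp_rot: [-180.0, 0.1, -170.2]
ft_force: [3.1, 0.3, 1.6]
finger_gap: 33.5
grip_force: 50.4
```

Run:
```python
from fit import *
np.set_printoptions(precision=2,suppress=True)
s=sense(); print(s["time"],s["tool_pos"],s["tcp_rot"],s["ft_force"],s["wrist_torque"],s["grip_force"])
S=snapshot("scene");cv2.imwrite("pics/s5.png",S)
cv2.imwrite("pics/v5.png",cv2.resize(S[245:325,285:385],(790,632),interpolation=cv2.INTER_CUBIC)[:600])
```

```text
11.65 [585.19 -81.79   6.14] [-179.99    0.06 -170.22] [3.06 0.3  1.56] [ 0.07 -0.32 -0.  ] 50.44155478477478
```

View pics/v5.png

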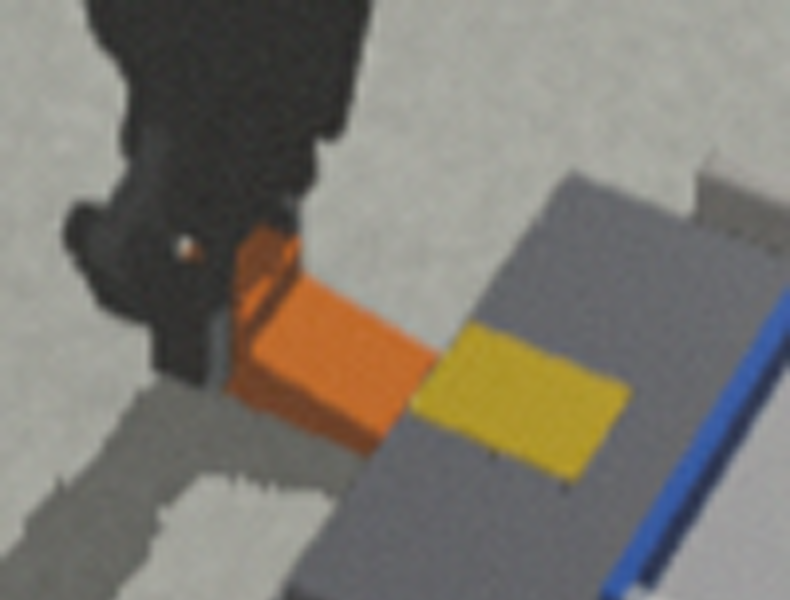

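The scene picture suggests the wedge may be 4 mm to −y of the mark, the top one the opposite. I'll release here, clear the view, and measure both in the same unobstructed picture.

Call:
{"method": "step_arm", "body": {
  "targets": [
    {"dp": [0, 0, 0], "angular": [0, 0, 0], "fingers": 0.8},
    {"dp": [0, 0, 0], "angular": [0, 0, 0], "fingers": 0.3},
    {"dp": [0, 0, 0], "angular": [0, 0, 0], "fingers": 0},
    {"dp": [0, 0, 0], "angular": [0, 0, 0], "fingers": 0},
    {"dp": [0, 0, -0.1], "angular": [0, 0, 0], "fingers": 0},
    {"dp": [0, 0, -0.25], "angular": [0, 0, 0], "fingers": 0},
    {"dp": [0, 0, -0.5], "angular": [0, 0, 0], "fingers": 0},
    {"dp": [0.2, 0.2, -0.5], "angular": [0, 0, 0], "fingers": 0}
  ]
}}

```text
time: 12.7
tool_pos: [544.4, -51.4, 114.4]
tcp_rot: [-179.7, 0.8, -170.4]
ft_force: [1.0, 1.1, 0.5]
finger_gap: 85.8
grip_force: 0.0
```

Call:
{"method": "step_arm", "body": {
  "targets": [
    {"dp": [0.1, 0.2, 0], "angular": [0, 0, 0], "fingers": 0},
    {"dp": [0.2, 0.4, 0], "angular": [0, 0, 0], "fingers": 0},
    {"dp": [0.2, 0.6, 0], "angular": [0, 0, 0], "fingers": 0},
    {"dp": [0.2, 0.8, 0], "angular": [0, 0, 0], "fingers": 0},
    {"dp": [0.2, 0.8, 0], "angular": [0, 0, 0], "fingers": 0.5},
    {"dp": [0.2, 0.8, 0], "angular": [0, 0, 0], "fingers": 1},
    {"dp": [0.2, 0.8, 0], "angular": [0, 0, 0], "fingers": 1},
    {"dp": [0.2, 0.8, 0], "angular": [0, 0, 0], "fingers": 1}
  ]
}}

```text
time: 13.7
tool_pos: [471.8, 100.8, 106.2]
tcp_rot: [-180.0, 0.0, -170.3]
ft_force: [0.3, -0.1, -0.5]
finger_gap: 12.2
grip_force: 0.0
```

Run:
```python
from fit import *
np.set_printoptions(precision=2,suppress=True)
s=sense(); print(s["time"],s["tool_pos"],s["tcp_rot"],s["finger_gap"],s["ft_force"])
S=snapshot("scene");T=snapshot("top");cv2.imwrite("pics/s6.png",S);cv2.imwrite("pics/t6.png",T)
print([x for c in("top","scene") for x in [(c,r["conf"],onz(c,r["at"],18)) for r in pinpoint(c,"wedge_grip")[:4]]])
k=7.0
a=cv2.resize(T[165:250,300:380],None,fx=4.9,fy=4.9,interpolation=cv2.INTER_CUBIC)
b=cv2.resize(S[255:340,295:375],None,fx=4.9,fy=4.9,interpolation=cv2.INTER_CUBIC)
cv2.imwrite("pics/v6.png",np.hstack([a,b]))
```

```text
13.7 [471.83 100.81 106.2 ] [-179.99    0.   -170.31] 12.220555854858745 [ 0.27 -0.14 -0.49]
[('top', 0.79, array([462.73, 122.62,  18.  ])), ('top', 0.68, array([302.26, 296.83,  18.  ])), ('top', 0.59, array([426.6 , 358.47,  18.  ])), ('top', 0.52, array([582.92, -73.13,  18.  ])), ('scene', 0.79, array([298.19, 296.84,  18.  ])), ('scene', 0.71, array([461.  , 128.78,  18.  ])), ('scene', 0.65, array([415.75, 374.06,  18.  ])), ('scene', 0.6, array([594.24, -84.97,  18.  ]))]
```

View pics/v6.png

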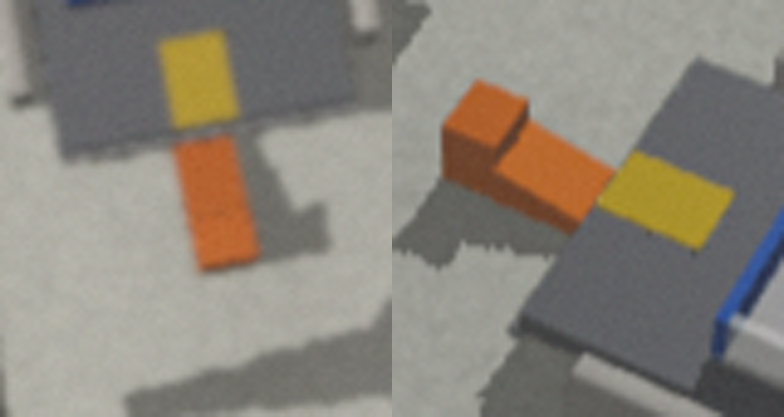

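Clear view: in the top picture the wedge's front middle is at (341.6,193.5), in line with the mark (front middle 342,191) and parallel; with parallax it is within about 1–2 mm. Good as it lies. Now shut the fingers and push from behind, low.

Call:
{"method": "step_arm", "body": {
  "targets": [
    {"dp": [-0.05, -0.25, 0], "angular": [0, 0, 0], "fingers": 1},
    {"dp": [-0.1, -0.5, 0], "angular": [0, 0, 0], "fingers": 1},
    {"dp": [-0.15, -0.75, 0], "angular": [0, 0, 0], "fingers": 1},
    {"dp": [-0.2, -0.98, 0], "angular": [0, 0, 0], "fingers": 1},
    {"dp": [-0.205, -0.996, 0.1], "angular": [0, 0, 0], "fingers": 1},
    {"dp": [-0.205, -0.996, 0.25], "angular": [0, 0, 0], "fingers": 1},
    {"dp": [-0.205, -0.996, 0.4], "angular": [0, 0, 0], "fingers": 1},
    {"dp": [-0.205, -0.996, 0.48], "angular": [0, 0, 0], "fingers": 1}
  ]
}}

```text
time: 14.9
tool_pos: [543.8, -86.6, 7.4]
tcp_rot: [179.9, -0.2, -170.2]
ft_force: [0.4, 0.1, -0.5]
finger_gap: -0.3
grip_force: 0.0
```

Call:
{"method": "step_arm", "body": {
  "targets": [
    {"dp": [0, 0, 0], "angular": [0, 0, 0], "fingers": 1},
    {"dp": [0, 0, 0], "angular": [0, 0, 0], "fingers": 1},
    {"dp": [-0.01, 0, 0], "angular": [0, 0, 0], "fingers": 1},
    {"dp": [-0.02, 0, 0], "angular": [0, 0, 0], "fingers": 1},
    {"dp": [-0.03, 0, 0], "angular": [0, 0, 0], "fingers": 1},
    {"dp": [-0.04, 0, 0], "angular": [0, 0, 0], "fingers": 1},
    {"dp": [-0.05, 0, 0], "angular": [0, 0, 0], "fingers": 1},
    {"dp": [-0.05, 0, 0], "angular": [0, 0, 0], "fingers": 1}
  ]
}}

```text
time: 15.9
tool_pos: [555.8, -86.0, 10.1]
tcp_rot: [180.0, 0.0, -170.2]
ft_force: [-0.5, -0.5, -0.8]
finger_gap: -0.4
grip_force: 0.0
```

Call:
{"method": "step_arm", "body": {
  "targets": [
    {"dp": [-0.01, -0.004, 0], "angular": [0, 0, 0], "fingers": 1},
    {"dp": [-0.02, -0.004, 0], "angular": [0, 0, 0], "fingers": 1},
    {"dp": [-0.03, -0.004, 0], "angular": [0, 0, 0], "fingers": 1},
    {"dp": [-0.035, -0.004, 0], "angular": [0, 0, 0], "fingers": 1},
    {"dp": [-0.04, -0.004, 0], "angular": [0, 0, 0], "fingers": 1},
    {"dp": [-0.045, -0.004, 0], "angular": [0, 0, 0], "fingers": 1},
    {"dp": [-0.05, -0.004, 0], "angular": [0, 0, 0], "fingers": 1},
    {"dp": [-0.05, -0.004, 0], "angular": [0, 0, 0], "fingers": 1}
  ]
}}

```text
time: 16.9
tool_pos: [565.8, -85.1, 10.1]
tcp_rot: [-180.0, 0.0, -170.2]
ft_force: [0.6, -0.8, -0.4]
finger_gap: -0.1
grip_force: 0.0
```

```bash
cat > look.py <<'E'
from fit import *
import sys
np.set_printoptions(precision=2,suppress=True)
s=sense(); print(s["time"],s["tool_pos"],s["tcp_rot"],s["ft_force"],s["wrist_torque"])
if len(sys.argv)>1:
    S=snapshot("scene"); m=wmask(S,(335,285),40); m0=wmask(cv2.imread("pics/s6.png"),(335,285),40)
    for q in(m0,m):
        ys,xs=np.nonzero(q); i=np.argmin(xs); print(q.sum(),xs.min(),ys.min(),xs.max(),ys.max())
    cv2.imwrite(sys.argv[1],cv2.resize(S[245:325,285:385],(750,600),interpolation=cv2.INTER_CUBIC))
E
python3 look.py pics/v7.png
```

```text
16.9 [565.78 -85.09  10.12] [-180.      0.01 -170.23] [ 0.57 -0.76 -0.44] [-0.07  0.02 -0.03]
615.0 305 272 340 301
588.0 307 272 340 302
```

Call:
{"method": "step_arm", "body": {
  "targets": [
    {"dp": [-0.004, 0, 0], "angular": [0, 0, 0], "fingers": 1},
    {"dp": [-0.008, 0, 0], "angular": [0, 0, 0], "fingers": 1},
    {"dp": [-0.012, 0, 0], "angular": [0, 0, 0], "fingers": 1},
    {"dp": [-0.015, 0, 0], "angular": [0, 0, 0], "fingers": 1},
    {"dp": [-0.015, 0, 0], "angular": [0, 0, 0], "fingers": 1},
    {"dp": [-0.015, 0, 0], "angular": [0, 0, 0], "fingers": 1},
    {"dp": [-0.015, 0, 0], "angular": [0, 0, 0], "fingers": 1},
    {"dp": [-0.015, 0, 0], "angular": [0, 0, 0], "fingers": 1}
  ]
}}

```text
time: 17.95
tool_pos: [568.6, -84.6, 10.1]
tcp_rot: [-180.0, 0.0, -170.2]
ft_force: [0.0, -0.5, 0.5]
finger_gap: -0.0
grip_force: 0.0
```

Call:
{"method": "step_arm", "body": {
  "targets": [
    {"dp": [-0.002, 0, 0], "angular": [0, 0, 0], "fingers": 1},
    {"dp": [-0.004, 0, 0], "angular": [0, 0, 0], "fingers": 1},
    {"dp": [-0.006, 0, 0], "angular": [0, 0, 0], "fingers": 1},
    {"dp": [-0.008, 0, 0], "angular": [0, 0, 0], "fingers": 1},
    {"dp": [-0.008, 0, 0], "angular": [0, 0, 0], "fingers": 1},
    {"dp": [-0.008, 0, 0], "angular": [0, 0, 0], "fingers": 1},
    {"dp": [-0.008, 0, 0], "angular": [0, 0, 0], "fingers": 1},
    {"dp": [-0.008, 0, 0], "angular": [0, 0, 0], "fingers": 1}
  ]
}}

```text
time: 18.95
tool_pos: [570.2, -84.3, 10.1]
tcp_rot: [180.0, 0.0, -170.2]
ft_force: [-0.4, 0.6, 0.3]
finger_gap: -0.1
grip_force: 0.0
```

Call:
{"method": "step_arm", "body": {
  "targets": [
    {"dp": [-0.002, 0, 0], "angular": [0, 0, 0], "fingers": 1},
    {"dp": [-0.004, 0, 0], "angular": [0, 0, 0], "fingers": 1},
    {"dp": [-0.006, 0, 0], "angular": [0, 0, 0], "fingers": 1},
    {"dp": [-0.008, 0, 0], "angular": [0, 0, 0], "fingers": 1},
    {"dp": [-0.008, 0, 0], "angular": [0, 0, 0], "fingers": 1},
    {"dp": [-0.008, 0, 0], "angular": [0, 0, 0], "fingers": 1},
    {"dp": [-0.008, 0, 0], "angular": [0, 0, 0], "fingers": 1},
    {"dp": [-0.008, 0, 0], "angular": [0, 0, 0], "fingers": 1}
  ]
}}

```text
time: 19.95
tool_pos: [571.8, -84.1, 10.1]
tcp_rot: [-180.0, 0.0, -170.2]
ft_force: [-0.8, 0.3, -1.7]
finger_gap: 0.2
grip_force: 0.0
```

Call:
{"method": "step_arm", "body": {
  "targets": [
    {"dp": [-0.002, 0, 0], "angular": [0, 0, 0], "fingers": 1},
    {"dp": [-0.004, 0, 0], "angular": [0, 0, 0], "fingers": 1},
    {"dp": [-0.006, 0, 0], "angular": [0, 0, 0], "fingers": 1},
    {"dp": [-0.008, 0, 0], "angular": [0, 0, 0], "fingers": 1},
    {"dp": [-0.008, 0, 0], "angular": [0, 0, 0], "fingers": 1},
    {"dp": [-0.008, 0, 0], "angular": [0, 0, 0], "fingers": 1},
    {"dp": [-0.008, 0, 0], "angular": [0, 0, 0], "fingers": 1},
    {"dp": [-0.008, 0, 0], "angular": [0, 0, 0], "fingers": 1}
  ]
}}

```text
time: 20.95
tool_pos: [573.4, -83.8, 10.1]
tcp_rot: [-180.0, 0.0, -170.2]
ft_force: [-0.1, 0.0, -0.4]
finger_gap: 0.3
grip_force: 0.0
```

Call:
{"method": "step_arm", "body": {
  "targets": [
    {"dp": [-0.002, 0, 0], "angular": [0, 0, 0], "fingers": 1},
    {"dp": [-0.004, 0, 0], "angular": [0, 0, 0], "fingers": 1},
    {"dp": [-0.006, 0, 0], "angular": [0, 0, 0], "fingers": 1},
    {"dp": [-0.008, 0, 0], "angular": [0, 0, 0], "fingers": 1},
    {"dp": [-0.008, 0, 0], "angular": [0, 0, 0], "fingers": 1},
    {"dp": [-0.008, 0, 0], "angular": [0, 0, 0], "fingers": 1},
    {"dp": [-0.008, 0, 0], "angular": [0, 0, 0], "fingers": 1},
    {"dp": [-0.008, 0, 0], "angular": [0, 0, 0], "fingers": 1}
  ]
}}

```text
time: 21.95
tool_pos: [574.8, -83.6, 10.1]
tcp_rot: [-180.0, -0.0, -170.2]
ft_force: [-1.8, -0.5, 2.3]
finger_gap: 0.3
grip_force: 1.1
```

Call:
{"method": "step_arm", "body": {
  "targets": [
    {"dp": [-0.001, 0, 0], "angular": [0, 0, 0], "fingers": 1},
    {"dp": [-0.002, 0, 0], "angular": [0, 0, 0], "fingers": 1},
    {"dp": [-0.003, 0, 0], "angular": [0, 0, 0], "fingers": 1},
    {"dp": [-0.004, 0, 0], "angular": [0, 0, 0], "fingers": 1},
    {"dp": [-0.004, 0, 0], "angular": [0, 0, 0], "fingers": 1},
    {"dp": [-0.004, 0, 0], "angular": [0, 0, 0], "fingers": 1},
    {"dp": [-0.004, 0, 0], "angular": [0, 0, 0], "fingers": 1},
    {"dp": [-0.004, 0, 0], "angular": [0, 0, 0], "fingers": 1}
  ]
}}

```text
time: 22.95
tool_pos: [575.3, -83.5, 10.1]
tcp_rot: [180.0, -0.1, -170.2]
ft_force: [-5.6, -1.6, 4.9]
finger_gap: 0.2
grip_force: 2.9
```

```bash
python3 look.py pics/v8.png
```

```text
22.95 [575.28 -83.47  10.07] [ 179.99   -0.05 -170.23] [-5.63 -1.61  4.93] [-0.17  0.82  0.  ]
615.0 305 272 340 301
519.0 311 274 340 302
```

Contact: about 5.9 N. Continue in small steps to about 12 N.

Call:
{"method": "step_arm", "body": {
  "targets": [
    {"dp": [-0.001, 0, 0], "angular": [0, 0, 0], "fingers": 1},
    {"dp": [-0.002, 0, 0], "angular": [0, 0, 0], "fingers": 1},
    {"dp": [-0.003, 0, 0], "angular": [0, 0, 0], "fingers": 1},
    {"dp": [-0.003, 0, 0], "angular": [0, 0, 0], "fingers": 1},
    {"dp": [-0.003, 0, 0], "angular": [0, 0, 0], "fingers": 1},
    {"dp": [-0.003, 0, 0], "angular": [0, 0, 0], "fingers": 1},
    {"dp": [-0.003, 0, 0], "angular": [0, 0, 0], "fingers": 1},
    {"dp": [-0.003, 0, 0], "angular": [0, 0, 0], "fingers": 1}
  ]
}}

```text
time: 24.0
tool_pos: [575.5, -83.4, 10.1]
tcp_rot: [180.0, -0.1, -170.2]
ft_force: [-8.9, -1.5, 7.1]
finger_gap: 0.3
grip_force: 4.1
```

Call:
{"method": "step_arm", "body": {
  "targets": [
    {"dp": [-0.001, 0, 0], "angular": [0, 0, 0], "fingers": 1},
    {"dp": [-0.002, 0, 0], "angular": [0, 0, 0], "fingers": 1},
    {"dp": [-0.003, 0, 0], "angular": [0, 0, 0], "fingers": 1},
    {"dp": [-0.003, 0, 0], "angular": [0, 0, 0], "fingers": 1},
    {"dp": [-0.003, 0, 0], "angular": [0, 0, 0], "fingers": 1},
    {"dp": [-0.003, 0, 0], "angular": [0, 0, 0], "fingers": 1},
    {"dp": [-0.003, 0, 0], "angular": [0, 0, 0], "fingers": 1},
    {"dp": [-0.003, 0, 0], "angular": [0, 0, 0], "fingers": 1}
  ]
}}

```text
time: 25.0
tool_pos: [575.7, -83.4, 10.0]
tcp_rot: [180.0, -0.1, -170.2]
ft_force: [-9.8, -1.6, 8.2]
finger_gap: 0.0
grip_force: 5.0
```

Call:
{"method": "step_arm", "body": {
  "targets": [
    {"dp": [0, 0, -0.001], "angular": [0, 0, 0], "fingers": 1},
    {"dp": [-0.001, 0, -0.002], "angular": [0, 0, 0], "fingers": 1},
    {"dp": [-0.002, 0, -0.002], "angular": [0, 0, 0], "fingers": 1},
    {"dp": [-0.002, 0, -0.002], "angular": [0, 0, 0], "fingers": 1},
    {"dp": [-0.002, 0, -0.002], "angular": [0, 0, 0], "fingers": 1},
    {"dp": [-0.002, 0, -0.002], "angular": [0, 0, 0], "fingers": 1},
    {"dp": [-0.002, 0, -0.002], "angular": [0, 0, 0], "fingers": 1},
    {"dp": [-0.002, 0, -0.002], "angular": [0, 0, 0], "fingers": 1}
  ]
}}

```text
time: 26.0
tool_pos: [575.8, -83.4, 10.0]
tcp_rot: [180.0, -0.2, -170.2]
ft_force: [-9.7, -1.7, 6.6]
finger_gap: -0.0
grip_force: 4.9
```

Call:
{"method": "step_arm", "body": {
  "targets": [
    {"dp": [0, 0, -0.001], "angular": [0, 0, 0], "fingers": 1},
    {"dp": [-0.001, 0, -0.002], "angular": [0, 0, 0], "fingers": 1},
    {"dp": [-0.002, 0, -0.002], "angular": [0, 0, 0], "fingers": 1},
    {"dp": [-0.003, 0, -0.002], "angular": [0, 0, 0], "fingers": 1},
    {"dp": [-0.003, 0, -0.002], "angular": [0, 0, 0], "fingers": 1},
    {"dp": [-0.003, 0, -0.002], "angular": [0, 0, 0], "fingers": 1},
    {"dp": [-0.003, 0, -0.002], "angular": [0, 0, 0], "fingers": 1},
    {"dp": [-0.003, 0, -0.002], "angular": [0, 0, 0], "fingers": 1}
  ]
}}

```text
time: 27.0
tool_pos: [576.0, -83.2, 10.1]
tcp_rot: [180.0, -0.2, -170.2]
ft_force: [-9.9, -2.6, 4.1]
finger_gap: 0.2
grip_force: 5.1
```

Level push about 10.3 N, a seat of roughly 1.5 mm after contact: enough, with margin to the overload. Back off straight and look.

Call:
{"method": "step_arm", "body": {
  "targets": [
    {"dp": [0.003, 0, 0], "angular": [0, 0, 0], "fingers": 1},
    {"dp": [0.01, 0, 0], "angular": [0, 0, 0], "fingers": 1},
    {"dp": [0.04, 0, 0], "angular": [0, 0, 0], "fingers": 1},
    {"dp": [0.1, 0, 0], "angular": [0, 0, 0], "fingers": 1},
    {"dp": [0.2, 0, -0.2], "angular": [0, 0, 0], "fingers": 1},
    {"dp": [0.2, 0, -0.45], "angular": [0, 0, 0], "fingers": 1},
    {"dp": [0.2, 0.25, -0.5], "angular": [0, 0, 0], "fingers": 1},
    {"dp": [0.2, 0.5, -0.5], "angular": [0, 0, 0], "fingers": 1}
  ]
}}

```text
time: 28.0
tool_pos: [522.2, 9.1, 113.1]
tcp_rot: [-180.0, 0.2, -170.3]
ft_force: [-0.7, 0.4, -0.2]
finger_gap: 0.1
grip_force: 0.0
```

Call:
{"method": "step_arm", "body": {
  "targets": [
    {"dp": [0, 0.2, 0], "angular": [0, 0, 0], "fingers": 1},
    {"dp": [0, 0.4, 0], "angular": [0, 0, 0], "fingers": 1},
    {"dp": [0, 0.5, 0], "angular": [0, 0, 0], "fingers": 1},
    {"dp": [0, 0.5, 0], "angular": [0, 0, 0], "fingers": 1},
    {"dp": [0, 0.5, 0], "angular": [0, 0, 0], "fingers": 1},
    {"dp": [0, 0.5, 0], "angular": [0, 0, 0], "fingers": 1},
    {"dp": [0, 0.5, 0], "angular": [0, 0, 0], "fingers": 1},
    {"dp": [0, 0.5, 0], "angular": [0, 0, 0], "fingers": 1}
  ]
}}

```text
time: 29.0
tool_pos: [504.6, 106.8, 110.9]
tcp_rot: [-180.0, -0.0, -170.3]
ft_force: [0.2, -0.0, -0.3]
finger_gap: -0.3
grip_force: 0.0
```

Run:
```python
from fit import *
print(sense()["time"],sense()["tool_pos"])
S=snapshot("scene");T=snapshot("top")
a=cv2.resize(T[165:250,300:380],None,fx=4.9,fy=4.9,interpolation=cv2.INTER_CUBIC)
b=cv2.resize(S[255:340,295:375],None,fx=4.9,fy=4.9,interpolation=cv2.INTER_CUBIC)
cv2.imwrite("pics/v9.png",np.hstack([a,b]))
```

```text
29.0 [504.61327096 106.83730816 110.85063574]
```

View pics/v9.png

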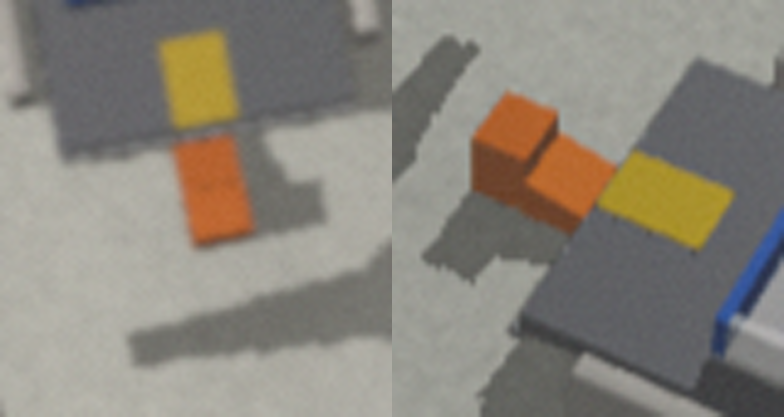

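The picture shows the wedge in line with the mark at top crop (208,140)–(222,243), flat and seated. Since the downward finger load took part of the push as bench friction, I'll press once more to the full 12 N.

Call:
{"method": "step_arm", "body": {
  "targets": [
    {"dp": [0, -0.25, 0], "angular": [0, 0, 0], "fingers": 1},
    {"dp": [0, -0.5, 0], "angular": [0, 0, 0], "fingers": 1},
    {"dp": [0, -0.75, 0], "angular": [0, 0, 0], "fingers": 1},
    {"dp": [0, -1, 0], "angular": [0, 0, 0], "fingers": 1},
    {"dp": [0, -1, 0.2], "angular": [0, 0, 0], "fingers": 1},
    {"dp": [0, -1, 0.4], "angular": [0, 0, 0], "fingers": 1},
    {"dp": [0, -1, 0.5], "angular": [0, 0, 0], "fingers": 1},
    {"dp": [0, -1, 0.5], "angular": [0, 0, 0], "fingers": 1}
  ]
}}

```text
time: 30.1
tool_pos: [536.6, -89.4, 8.8]
tcp_rot: [179.9, -0.2, -170.2]
ft_force: [-1.2, 0.3, 0.6]
finger_gap: -0.2
grip_force: 0.0
```

Call:
{"method": "step_arm", "body": {
  "targets": [
    {"dp": [-0.06, 0, 0], "angular": [0, 0, 0], "fingers": 1},
    {"dp": [-0.12, 0, 0], "angular": [0, 0, 0], "fingers": 1},
    {"dp": [-0.16, 0, 0], "angular": [0, 0, 0], "fingers": 1},
    {"dp": [-0.175, 0, 0], "angular": [0, 0, 0], "fingers": 1},
    {"dp": [-0.18, 0, 0], "angular": [0, 0, 0], "fingers": 1},
    {"dp": [-0.185, 0, 0], "angular": [0, 0, 0], "fingers": 1},
    {"dp": [-0.188, 0, 0], "angular": [0, 0, 0], "fingers": 1},
    {"dp": [-0.188, 0, 0], "angular": [0, 0, 0], "fingers": 1}
  ]
}}

```text
time: 31.1
tool_pos: [575.4, -83.5, 10.9]
tcp_rot: [180.0, -0.0, -170.2]
ft_force: [0.5, 1.1, 0.5]
finger_gap: 0.4
grip_force: 0.0
```

Call:
{"method": "step_arm", "body": {
  "targets": [
    {"dp": [-0.001, 0, 0], "angular": [0, 0, 0], "fingers": 1},
    {"dp": [-0.002, 0, 0], "angular": [0, 0, 0], "fingers": 1},
    {"dp": [-0.003, 0, 0], "angular": [0, 0, 0], "fingers": 1},
    {"dp": [-0.004, 0, 0], "angular": [0, 0, 0], "fingers": 1},
    {"dp": [-0.004, 0, 0], "angular": [0, 0, 0], "fingers": 1},
    {"dp": [-0.004, 0, 0], "angular": [0, 0, 0], "fingers": 1},
    {"dp": [-0.004, 0, 0], "angular": [0, 0, 0], "fingers": 1},
    {"dp": [-0.004, 0, 0], "angular": [0, 0, 0], "fingers": 1}
  ]
}}

```text
time: 32.1
tool_pos: [576.0, -83.4, 10.9]
tcp_rot: [180.0, -0.0, -170.2]
ft_force: [-5.7, -1.5, 5.1]
finger_gap: -0.0
grip_force: 2.6
```

Call:
{"method": "step_arm", "body": {
  "targets": [
    {"dp": [-0.001, 0, -0.001], "angular": [0, 0, 0], "fingers": 1},
    {"dp": [-0.002, 0, -0.002], "angular": [0, 0, 0], "fingers": 1},
    {"dp": [-0.003, 0, -0.003], "angular": [0, 0, 0], "fingers": 1},
    {"dp": [-0.004, 0, -0.003], "angular": [0, 0, 0], "fingers": 1},
    {"dp": [-0.004, 0, -0.003], "angular": [0, 0, 0], "fingers": 1},
    {"dp": [-0.004, 0, -0.003], "angular": [0, 0, 0], "fingers": 1},
    {"dp": [-0.004, 0, -0.003], "angular": [0, 0, 0], "fingers": 1},
    {"dp": [-0.004, 0, -0.003], "angular": [0, 0, 0], "fingers": 1}
  ]
}}

```text
time: 33.1
tool_pos: [576.0, -83.3, 10.9]
tcp_rot: [180.0, -0.1, -170.2]
ft_force: [-7.5, -2.7, 2.6]
finger_gap: 0.2
grip_force: 3.5
```

Call:
{"method": "step_arm", "body": {
  "targets": [
    {"dp": [-0.001, 0, -0.001], "angular": [0, 0, 0], "fingers": 1},
    {"dp": [-0.002, 0, -0.001], "angular": [0, 0, 0], "fingers": 1},
    {"dp": [-0.003, 0, -0.001], "angular": [0, 0, 0], "fingers": 1},
    {"dp": [-0.004, 0, -0.001], "angular": [0, 0, 0], "fingers": 1},
    {"dp": [-0.004, 0, -0.001], "angular": [0, 0, 0], "fingers": 1},
    {"dp": [-0.004, 0, -0.001], "angular": [0, 0, 0], "fingers": 1},
    {"dp": [-0.004, 0, -0.001], "angular": [0, 0, 0], "fingers": 1},
    {"dp": [-0.004, 0, -0.001], "angular": [0, 0, 0], "fingers": 1}
  ]
}}

```text
time: 34.1
tool_pos: [576.0, -83.3, 10.9]
tcp_rot: [180.0, -0.2, -170.2]
ft_force: [-10.3, -3.4, 4.6]
finger_gap: 0.0
grip_force: 5.2
```

Call:
{"method": "step_arm", "body": {
  "targets": [
    {"dp": [-0.001, 0, -0.001], "angular": [0, 0, 0], "fingers": 1},
    {"dp": [-0.002, 0, -0.001], "angular": [0, 0, 0], "fingers": 1},
    {"dp": [-0.002, 0, -0.001], "angular": [0, 0, 0], "fingers": 1},
    {"dp": [-0.002, 0, -0.001], "angular": [0, 0, 0], "fingers": 1},
    {"dp": [-0.002, 0, -0.001], "angular": [0, 0, 0], "fingers": 1},
    {"dp": [-0.002, 0, -0.001], "angular": [0, 0, 0], "fingers": 1},
    {"dp": [-0.002, 0, -0.001], "angular": [0, 0, 0], "fingers": 1},
    {"dp": [-0.002, 0, -0.001], "angular": [0, 0, 0], "fingers": 1}
  ]
}}

```text
time: 35.1
tool_pos: [576.1, -83.2, 10.9]
tcp_rot: [180.0, -0.3, -170.2]
ft_force: [-10.8, -2.7, 4.2]
finger_gap: -0.2
grip_force: 5.5
```

Call:
{"method": "step_arm", "body": {
  "targets": [
    {"dp": [-0.001, 0, -0.001], "angular": [0, 0, 0], "fingers": 1},
    {"dp": [-0.002, 0, -0.001], "angular": [0, 0, 0], "fingers": 1},
    {"dp": [-0.002, 0, -0.001], "angular": [0, 0, 0], "fingers": 1},
    {"dp": [-0.002, 0, -0.001], "angular": [0, 0, 0], "fingers": 1},
    {"dp": [-0.002, 0, -0.001], "angular": [0, 0, 0], "fingers": 1},
    {"dp": [-0.002, 0, -0.001], "angular": [0, 0, 0], "fingers": 1},
    {"dp": [-0.002, 0, -0.001], "angular": [0, 0, 0], "fingers": 1},
    {"dp": [-0.002, 0, -0.001], "angular": [0, 0, 0], "fingers": 1}
  ]
}}

```text
time: 36.1
tool_pos: [576.2, -83.1, 11.0]
tcp_rot: [180.0, -0.3, -170.2]
ft_force: [-11.5, -4.3, 4.7]
finger_gap: -0.1
grip_force: 5.9
```

Level push 12.3 N reached. Back off and finish.

Call:
{"method": "step_arm", "body": {
  "targets": [
    {"dp": [0.005, 0, 0], "angular": [0, 0, 0], "fingers": 1},
    {"dp": [0.015, 0, 0], "angular": [0, 0, 0], "fingers": 1},
    {"dp": [0.04, 0, 0], "angular": [0, 0, 0], "fingers": 1},
    {"dp": [0.1, 0, 0], "angular": [0, 0, 0], "fingers": 1},
    {"dp": [0.2, 0, -0.2], "angular": [0, 0, 0], "fingers": 1},
    {"dp": [0.2, 0, -0.45], "angular": [0, 0, 0], "fingers": 1},
    {"dp": [0.2, 0.25, -0.5], "angular": [0, 0, 0], "fingers": 1},
    {"dp": [0.2, 0.5, -0.5], "angular": [0, 0, 0], "fingers": 1}
  ]
}}

```text
time: 37.1
tool_pos: [522.9, 9.2, 114.2]
tcp_rot: [-180.0, 0.2, -170.3]
ft_force: [0.5, -0.5, -0.7]
finger_gap: 0.0
grip_force: 0.0
```

Call:
{"method": "step_arm", "body": {
  "targets": [
    {"dp": [0, 0.2, 0], "angular": [0, 0, 0], "fingers": 1},
    {"dp": [0, 0.4, 0], "angular": [0, 0, 0], "fingers": 1},
    {"dp": [0, 0.5, 0], "angular": [0, 0, 0], "fingers": 1},
    {"dp": [0, 0.5, 0], "angular": [0, 0, 0], "fingers": 1},
    {"dp": [0, 0.5, 0], "angular": [0, 0, 0], "fingers": 1},
    {"dp": [0, 0.5, 0], "angular": [0, 0, 0], "fingers": 1},
    {"dp": [0, 0.5, 0], "angular": [0, 0, 0], "fingers": 1},
    {"dp": [0, 0.5, 0], "angular": [0, 0, 0], "fingers": 1}
  ]
}}

```text
time: 38.1
tool_pos: [505.4, 107.0, 112.1]
tcp_rot: [180.0, -0.0, -170.3]
ft_force: [-0.2, 0.8, -0.4]
finger_gap: -0.0
grip_force: 0.0
```

Run:
```python
from fit import *
T=snapshot("top"); m=wmask(T,(342,205),30); print(np.argwhere(m).min(0),np.argwhere(m).max(0),m.sum(),sense()["tool_pos"])
print(hand_in())
```

```text
[193 335] [214 351] 269.0 [505.37381282 107.10175982 112.06639658]
the job is handed in; nothing more can be done
None
```

The smaller orange wedge is under the lip at the yellow mark, thin end first and flat, pressed in with about 12 N and released; the job was handed in after about 38 s. The load left on the lip was not measured, and no result came back.

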